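Charge the drop hopper and release the batch into the basket

ROBOT

A 6-joint arm with a two-finger parallel gripper is mounted at the origin on the work surface. World frame = base frame: x ahead of the robot, y to its left, z up, the work surface at z = 0. Lengths are in m, angles in degrees, forces in N, time in s.
With the tool pointing down it reaches from about 0.3 to 0.75 m from the base axis. Payload 8.5 kg.
Tool frame: the origin (TCP) lies on the centre line of the jaws, within the pads' length; the fingertips stand 17 mm ahead of it and the grasp point (between the pads) lies 2 mm behind it (env.tcp_to_tips is the distance from the TCP to the fingertips, in m); z points along the fingers, y is the line along which they close (so a half turn about z gives the same grasp; the last joint's range is limited). The gripper opens to 85 mm and grips with 20 to 120 N. Pads are 22 mm wide; open, the fingers measure 114 mm over their backs; the gripper's body (76 mm by 85 mm) begins 54 mm behind the grasp point. The pads swing forward as they close: fully open they stand 13 mm farther back than shut.
Start: joints at [54.185, 21.807, 74.336, -0, 83.858, -12.336], TCP at [0.219, 0.504, 0.248] pointing down, gripper open.
Joint ranges: [-178.18, 178.18], [-50.72, 133.34], [12.68, 142.11], [-81.47, 261.47], [9.98, 163.14], [-165.26, 165.26]. Speed limits (degrees/s): [136.94, 136.94, 180, 180, 180, 180].

INTERFACE

Orientations are given as a 3x3 rotation matrix whose columns are the frame's x, y, z axes.
In Python, from rig import env gives the robot as it stands. The module is installed in compiled form; this text tells all that it offers.
- The arm moves only by the shell command python3 -m pendant 'ROWS' [FORCE]. ROWS is JSON, a list of rows, each a list of 7 numbers: the opening, from 0 (shut) to 1 (fully open), then the shift along the tool's x, y, z in m, then the turn, a rotation vector about the tool's x, y, z in rad. A call has 1 to 5 rows; each row is the pose to reach, as a shift and turn from the pose commanded when the call began, along the tool's axes at that moment; what a row does not reach only later rows make up. A row lasts 1/8 s, in which the tool goes at most 62.5 mm and 10.7 degrees, less where a joint would pass 70% of its speed; a pose out of reach is approached as far as the arm can. A call with a gripper value outside its range is refused whole. The fingers move at their own pace and stop on an object; FORCE is the grip in N (left out, the last holds). Time passes only in rows, so rows that repeat a pose let the fingers close. It gives the time, the measured TCP pose, the force, the opening and the grip force at its end, in the units of the state.
- env.observe(): the state, without advancing time (a new reading comes with each control period).
- env.get_image(name): name is "side" or "top" or "wrist"; returns a dict with "image" (384x512x3 uint8, blue, green, red), "fx", "fy", "cx", "cy" (pixels), "pose" (4x4, takes a point from camera to world coordinates). Camera axes: x right, y up, looking along -z (the intrinsics and any distortion apply to the point x, -y, -z); pixel columns grow to the right and rows downward; lengths in m; the calibration is good to about 2 mm. A picture is of the moment at which its call begins. There is no depth.
- env.close_job(): hands the job in; it is judged then, once.
Trained networks look in the newest picture that a camera, given by its name, has taken for a name from the list of things; names that differ only in an ending like _2 or _b are one class to them, and where a whole thing is asked for, a point or a joint stands for the part that bears it (a point fixed in the world has none). Each returns a list of dicts, best first, with "conf" (0 to 1); they miss things now and then, are a little off and sometimes report something else, mostly with a low value. They report only what shows in the picture. A call takes as long as a camera call. They do not tell look-alikes from the thing itself.
- env.find_in(camera, thing): "bbox" ([centre column, centre row, width, height] in pixels, round what is visible of it).
- env.trace(camera, thing): "mask" (384x512 bool, what is visible of it) and "bbox" ([centre column, centre row, width, height] in pixels, round what is visible of it).
- env.tip_of(camera, thing): "centre" ([column, row] in pixels: a listed point, or the origin of a listed thing).
The state is a dict: "time_s": time; "q": joint angles; "qvel": joint speeds; "joint_efforts": joint torques, N m; "position": TCP position; "tool_rot": TCP orientation; "ft_force": force on the tool from outside, world axes, zero at the start; "wrist_torque": the same for the moment, N m; "grip_width": finger opening in m; "gripper_force": force on a finger pad.
Only numpy, scipy, OpenCV 4.12 (cv2) and the standard library are available. Lean on these libraries where they do the work, as an engineer would, in place of code of your own. Each camera call takes 0.05 s, during which the arm holds its last target. There are 200 camera calls.

TASK

Pick up the loaded metal chute and tip its three capsules into the top of the drop hopper while the hopper's gate stays shut, then set the empty chute upright back down on the bench (do not drop it). Then pull the sprung gate, by its upright tab, out to its stop and keep it there until all three capsules have fallen into the basket below, and ease the gate all the way back home under control rather than letting it snap shut. Leave the tube rack, the jar and the beaker where they stand.

Things in the scene. Friction and masses are not known exactly. Their poses are not given: they have to be found in the camera images.
- chute_center (a point): Centre (18 mm above the underside, near the centre of mass) of the loose chute: plain steel trough 200 mm long (x), 36 wide (y), 36 high, floor 4, walls 3 mm, 0.25 kg, open on top and at its +x end. Grasp it across its width. Lies left or right of the hopper, open end roughly away from the robot. The capsules in it stay put while level and slide out when tipped over 20 degrees (empties surely at 30 to 45).
- capsule0_center (a point): Centre of capsule 0: a closed white plastic sample capsule with round ends and a grey band, 24 mm in diameter, 60 mm long (along its x), 30 g. At the start it lies lengthwise in the chute, at the closed end.
- capsule1_center (a point): Centre of capsule 1: a closed white plastic sample capsule with round ends and a grey band, 24 mm in diameter, 60 mm long (along its x), 30 g. At the start it lies lengthwise in the chute, in the middle.
- capsule2_center (a point): Centre of capsule 2: a closed white plastic sample capsule with round ends and a grey band, 24 mm in diameter, 60 mm long (along its x), 30 g. At the start it lies lengthwise in the chute, next to the open nose.
- hopper: Fixed drop hopper. Origin on the bench under its shaft; -x is the side the gate pulls out to, roughly towards the robot. Base 190 x 180 mm (x, y). Shaft open on top, inside 64 (x) by 76 mm (y), walls 3, from 105 to 185 mm high. Posts on the +y and -y sides (to 74 mm out) end at 156 mm. Under the shaft a fixed basket, 158 x 108 mm (x, y), floor 10 mm and rim 62 mm above the bench.
- hopper_mouth (a point): Centre of the hopper's open mouth, at rim height (185 mm above the bench). Axes as the hopper's: opening 64 mm along x, 76 mm along y.
- gate_tab (a point): Grip point of the gate's pull tab, moves with it; axes as the hopper's. Upright metal plate 8 mm thick (x), 60 wide (y), from 98 to 160 mm above the bench; this point is 20 mm below its top edge, in the middle. With the gate home it is 100 mm from the shaft's axis, 61 mm clear of the shaft's wall. A strap 30 mm wide, top at 102 mm, joins its foot to the gate.
- gate (a joint): How far the gate under the shaft is pulled out towards the hopper's -x (m): 0 = home (shaft shut, capsules rest on it), 0.070 = at its stop (shaft fully open). A spring pulls it home with 4 N at 0, 11 N at the stop; let go when out, it snaps shut at over 1 m/s, which is a fault (over 0.6 m/s).
- rack: Bystander, not to be disturbed: pink tube rack with glass tubes, 180 x 66 mm, 100 mm high, origin under its centre, on the side of the hopper opposite the chute.
- jar: Bystander: closed jar, 72 mm in diameter, 110 mm high, origin under its centre.
- beaker: Bystander: open glass beaker, 72 mm in diameter, 90 mm high, origin under its centre.
Mind the look-alikes: they are no part of the job. Of the things that look like the part that bears chute_center, take the one that is farthest to the robot's left at the start. What is shaped like the part that bears capsule1_center but pink is not meant.

How it is judged (in metres and radians):
On the way, in this order (a step that is already met when the one before it is completed fails the run):
1. all three capsules lie in the hopper's shaft on the shut gate (x of capsule0_center in the frame of hopper between -0.036 and 0.036 m and y of capsule0_center in the frame of hopper between -0.042 and 0.042 m and z of capsule0_center in the frame of hopper between 0.1 and 0.195 m and x of capsule1_center in the frame of hopper between -0.036 and 0.036 m and y of capsule1_center in the frame of hopper between -0.042 and 0.042 m and z of capsule1_center in the frame of hopper between 0.1 and 0.195 m and x of capsule2_center in the frame of hopper between -0.036 and 0.036 m and y of capsule2_center in the frame of hopper between -0.042 and 0.042 m and z of capsule2_center in the frame of hopper between 0.1 and 0.195 m and value of joint gate below 0.008 m), for 0.2 s.
2. the chute stands upright on the bench, released (angle between chute_center's own z axis and vertical below 0.1 rad and height (world z) of chute_center between 0.012 and 0.024 m and contact force between the fingers and chute below 0.1 N and linear speed of chute below 0.03 m/s), for 0.2 s.
3. the gate is pulled out to its stop (value of joint gate above 0.066 m), for 0.3 s.
At the end, for the whole second after the job is handed in: All three capsules lie still in the catch basket (centres within its walls, below 65 mm), the gate is home (within 4 mm), and the chute stands upright (within 0.1 rad) and still on the bench, released (all of step 2 and x of capsule0_center in the frame of hopper between -0.078 and 0.078 m and y of capsule0_center in the frame of hopper between -0.054 and 0.054 m and z of capsule0_center in the frame of hopper between 0.01 and 0.065 m and x of capsule1_center in the frame of hopper between -0.078 and 0.078 m and y of capsule1_center in the frame of hopper between -0.054 and 0.054 m and z of capsule1_center in the frame of hopper between 0.01 and 0.065 m and x of capsule2_center in the frame of hopper between -0.078 and 0.078 m and y of capsule2_center in the frame of hopper between -0.054 and 0.054 m and z of capsule2_center in the frame of hopper between 0.01 and 0.065 m and value of joint gate below 0.004 m and linear speed of each of capsule0, capsule1, capsule2 below 0.05 m/s); the robot touches nothing.
It fails at once if the tube rack is moved over 30 mm or tipped (distance of rack from where it was at the start of the episode above 0.03 m or angle between rack's own z axis and vertical above 0.35 rad).
It fails at once if the jar is moved over 30 mm or tipped (distance of jar from where it was at the start of the episode above 0.03 m or angle between jar's own z axis and vertical above 0.35 rad).
It fails at once if the beaker is moved over 30 mm or tipped (distance of beaker from where it was at the start of the episode above 0.03 m or angle between beaker's own z axis and vertical above 0.35 rad).
It fails at once if the gate snaps shut (faster than 0.6 m/s) (velocity of joint gate below -0.6 m/s).
It fails at once if the chute is dropped (falls faster than 0.5 m/s out of the fingers) (linear speed of chute above 0.5 m/s and contact force between the fingers and chute below 0.05 N).
It also fails if it takes over 72 s, if anything falls off the work surface, if the arm or the gripper's body presses on something with over 40 N, if the wrist force passes 120 N, or if a joint passes its speed limit or range.

## Working session

There is one attempt and no reset: what is moved stays moved. The work goes in short steps, Python scripts to look and compute and a shell command to move; the robot and the scene stay as the last step left them, time stands still between calls to the robot, and variables do not carry over. Pictures are saved under pics/ and viewed, at most 15 in all, crops included, and the job is handed in when it is done.

```bash
mkdir -p pics; cat > h.py <<'E'
import numpy as np,cv2
from rig import env
def ray(im,uv):
    d=np.array([(uv[0]-im["cx"])/im["fx"],-(uv[1]-im["cy"])/im["fy"],-1.]);P=np.array(im["pose"])
    return P[:3,3],P[:3,:3]@d
def onz(im,uv,z):
    o,d=ray(im,uv);return o+d*(z-o[2])/d[2]
def proj(im,p):
    P=np.array(im["pose"]);c=P[:3,:3].T@(np.array(p)-P[:3,3])
    return np.array([im["cx"]+im["fx"]*c[0]/-c[2],im["cy"]-im["fy"]*c[1]/-c[2]])
E
python3 - <<'E'
from h import *
np.set_printoptions(precision=3,suppress=True)
ims=[]
for c in ("top","side"):
    im=env.get_image(c);ims.append(im["image"]);print(c,[k for k in im],im["fx"],im["fy"],np.array(im["pose"]))
    cv2.imwrite(f"pics/{c}.png",im["image"])
    for t,z in (("chute_center",.018),("capsule0_center",.016),("capsule1_center",.016),("capsule2_center",.016),("hopper",0),("hopper_mouth",.185),("gate_tab",.14),("rack",0),("jar",0),("beaker",0)):
        for r in env.tip_of(c,t)[:4]: print(t,round(r["conf"],2),np.round(r["centre"]),onz(im,r["centre"],z))
o=env.observe();print(o["time_s"],o["position"],o["tool_rot"])
E
```

```text
top ['image', 'fx', 'fy', 'cx', 'cy', 'pose'] 355.0242052337821 355.0242052337821 [[ 0.027  0.995 -0.1    0.47 ]
 [-1.     0.028  0.001  0.041]
 [ 0.004  0.1    0.995  1.15 ]
 [ 0.     0.     0.     1.   ]]
chute_center 0.93 [249. 247.] [0.413 0.063 0.018]
chute_center 0.65 [185. 205.] [0.539 0.271 0.018]
chute_center 0.46 [353. 156.] [ 0.713 -0.264  0.018]
capsule0_center 0.66 [184. 207.] [0.534 0.274 0.016]
capsule0_center 0.47 [187. 226.] [0.472 0.262 0.016]
capsule1_center 0.69 [146. 201.] [0.548 0.395 0.016]
capsule1_center 0.67 [182. 209.] [0.528 0.279 0.016]
capsule2_center 0.45 [180. 193.] [0.578 0.289 0.016]
hopper 0.62 [353. 228.] [ 0.481 -0.271  0.   ]
hopper 0.61 [256. 173.] [0.654 0.046 0.   ]
hopper_mouth 0.73 [256. 166.] [0.644 0.046 0.185]
hopper_mouth 0.72 [187. 226.] [0.474 0.228 0.185]
gate_tab 0.7 [260. 208.] [0.531 0.031 0.14 ]
rack 0.82 [354. 230.] [ 0.475 -0.274  0.   ]
rack 0.71 [183. 209.] [0.529 0.281 0.   ]
rack 0.58 [256. 171.] [0.658 0.047 0.   ]
jar 0.8 [197. 152.] [0.715 0.244 0.   ]
jar 0.67 [357. 229.] [ 0.478 -0.284  0.   ]
beaker 0.88 [351. 153.] [ 
[... 211 characters left out ...]
     0.     1.   ]]
chute_center 0.91 [215. 289.] [0.529 0.286 0.018]
chute_center 0.77 [293. 240.] [0.416 0.07  0.018]
capsule0_center 0.43 [241. 290.] [0.471 0.259 0.016]
capsule1_center 0.65 [217. 287.] [0.527 0.278 0.016]
capsule1_center 0.63 [181. 329.] [0.547 0.406 0.016]
capsule2_center 0.64 [190. 283.] [0.592 0.299 0.016]
hopper 0.89 [223. 205.] [0.649 0.041 0.   ]
hopper_mouth 0.71 [220. 162.] [0.645 0.047 0.185]
gate_tab 0.78 [255. 179.] [0.557 0.021 0.14 ]
jar 0.63 [162. 252.] [0.713 0.253 0.   ]
beaker 0.74 [249. 137.] [ 0.719 -0.257  0.   ]
beaker 0.69 [241. 291.] [0.475 0.255 0.   ]
1.1 [0.219 0.504 0.248] [[-0.917  0.398  0.   ]
 [ 0.398  0.917 -0.   ]
 [-0.    -0.    -1.   ]]
```

View pics/top.png

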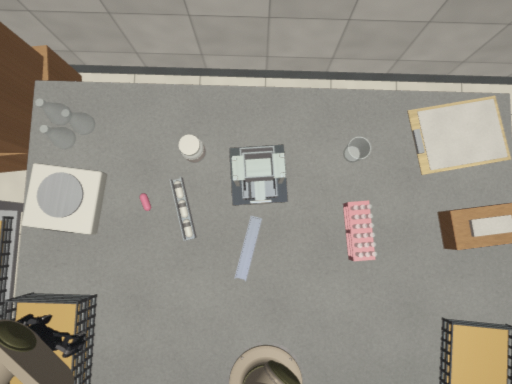

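View pics/side.png

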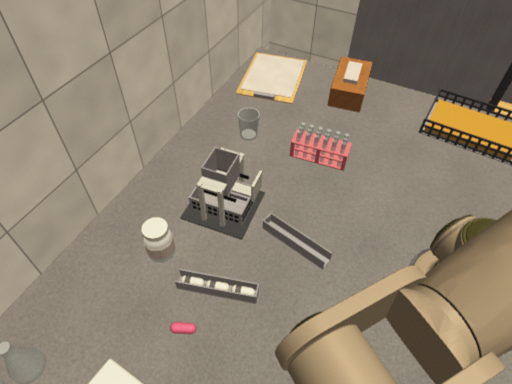

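The top view shows the loaded chute at about (183,209), with its closed end nearer the robot. An empty look-alike chute is at (249,247), and the hopper is at (258,172) with its tab at (260,198). The pink capsule is at (145,201). In the side view the loaded chute is at (217,286) and the hopper at (223,200). The leftmost chute is the loaded one, so that is my target.

```bash
python3 - <<'E'
from h import *
np.set_printoptions(precision=3,suppress=True)
T=env.get_image("top")
for r in env.trace("top","chute_center"):
    m=r["mask"].astype(np.uint8); p=np.argwhere(m)[:,::-1].astype(float)
    c=p.mean(0); u=np.linalg.svd(p-c,full_matrices=False)[2][0]; u*=-np.sign(u[1])
    a=onz(T,c,.03);b=onz(T,c+u*20,.03);d=(b-a)[:2]
    rc=cv2.minAreaRect(p.astype(np.float32)); print("top chute",r["conf"],c,a,np.degrees(np.arctan2(d[1],d[0])),rc)
S=env.get_image("side")
tr=lambda n:None
def tri(a,b):
    o1,d1=ray(T,a);o2,d2=ray(S,b);d1/=np.linalg.norm(d1);d2/=np.linalg.norm(d2)
    s=np.linalg.lstsq(np.c_[d1,-d2],o2-o1,rcond=None)[0];return (o1+s[0]*d1+o2+s[1]*d2)/2,np.linalg.norm(o1+s[0]*d1-o2-s[1]*d2)
for n,k in (("hopper_mouth",(256,166)),("gate_tab",(258,200)),("hopper",(256,173)),("chute_center",(185,205))):
    A=env.tip_of("top",n);B=env.tip_of("side",n)
    for a in A[:3]:
        for b in B[:2]:
            q,e=tri(a["centre"],b["centre"])
            if e<.03: print(n,a["conf"],b["conf"],np.round(a["centre"],1),np.round(b["centre"],1),q,e)
a=cv2.resize(T["image"][130:220,210:310],None,fx=5,fy=5,interpolation=cv2.INTER_CUBIC)
b=cv2.resize(S["image"][140:240,170:275],None,fx=4.5,fy=4.5,interpolation=cv2.INTER_CUBIC)[:450]
cv2.imwrite("pics/hop.png",a);cv2.imwrite("pics/hops.png",b)
E
```

```text
top chute 0.94 [184.686 209.314] [0.526 0.268 0.03 ] 15.048577047106901 ((183.08236694335938, 208.37059020996094), (60.198204040527344, 13.015828132629395), 77.47119140625)
top chute 0.56 [247.713 247.3  ] [0.413 0.066 0.03 ] -13.074673893958227 ((248.2301025390625, 247.45132446289062), (12.368674278259277, 63.357906341552734), 14.620874404907227)
hopper_mouth 0.93 0.72 [255.7 164.3] [224.  161.7] [0.64  0.045 0.189] 0.013348607864648662
gate_tab 0.83 0.65 [261.8 206.6] [251.6 181.2] [0.546 0.032 0.148] 0.026354554609594828
hopper 0.83 0.59 [257.5 172. ] [223.7 204. ] [0.651 0.041 0.006] 0.008766942397833388
chute_center 0.89 0.57 [181.9 205.1] [217.4 287.8] [0.534 0.28  0.01 ] 0.012905362753699905
chute_center 0.74 0.74 [244.  248.9] [292.8 239.8] [0.411 0.079 0.035] 0.006797582089884348
```

View pics/hop.png

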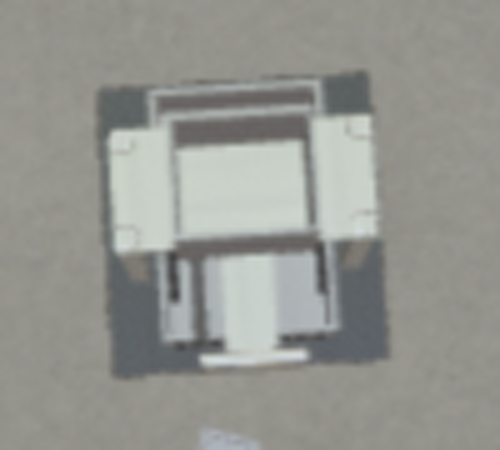

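View pics/hops.png

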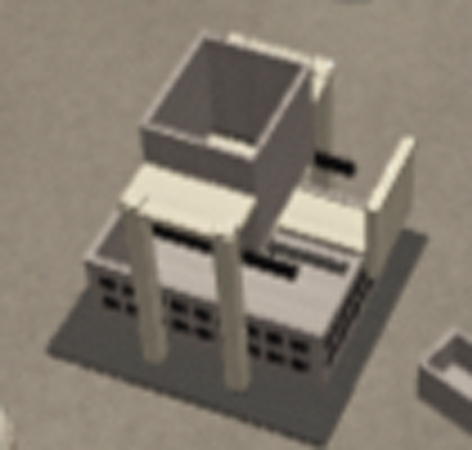

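The hopper crops show these points:
- **Top crop:** base corners at (97,88), (368,70), (388,357) and (113,378), with the tab's top edge from (200,360) to (308,352).
- **Side crop:** base corners at (50,352), (322,445) and (427,235), with the tab's top at (372,205) and (412,140).

I'll fit the hopper pose to these points.

```bash
python3 - <<'E'
from h import *
from scipy.optimize import least_squares
np.set_printoptions(precision=3,suppress=True)
T=env.get_image("top");S=env.get_image("side")
tp=lambda a:np.array(a)/5+[210,130]; sp=lambda a:np.array(a)/4.5+[170,140]
L=[(T,tp((97,88)),(.095,.09,.003)),(T,tp((368,70)),(.095,-.09,.003)),(T,tp((388,357)),(-.095,-.09,.003)),(T,tp((113,378)),(-.095,.09,.003)),
(T,tp((200,362)),(-.102,.03,.16)),(T,tp((308,354)),(-.102,-.03,.16)),
(S,sp((50,352)),(.095,.09,.003)),(S,sp((322,445)),(-.095,.09,.003)),(S,sp((427,235)),(-.095,-.09,.003)),
(S,sp((372,208)),(-.1,.03,.16)),(S,sp((412,140)),(-.1,-.03,.16)),
(S,sp((143,128)),(.035,.041,.185)),(S,sp((253,158)),(-.035,.041,.185)),(S,sp((312,68)),(-.035,-.041,.185)),(S,sp((204,35)),(.035,-.041,.185))]
def W(v,p): c,s=np.cos(v[2]),np.sin(v[2]);return np.array([v[0]+c*p[0]-s*p[1],v[1]+s*p[0]+c*p[1],p[2]])
f=lambda v:np.concatenate([proj(i,W(v,p))-u for i,u,p in L])
r=least_squares(f,[.645,.045,0],loss="soft_l1");v=r.x
print(v[:2],np.degrees(v[2]));print(f(v).reshape(-1,2))
print("mouth",W(v,(0,0,.185)),"tab",W(v,(-.1,0,.14)))
# chute: match white capsules+mask? fit by box silhouette corners
best=None
def mask(im,v):
    pts=[proj(im,W(v,(x,y,z))) for x in(-.1,.1) for y in(-.018,.018) for z in(0,.036)]
    m=np.zeros((384*4,512*4),np.uint8);cv2.fillConvexPoly(m,np.round(cv2.convexHull(np.array(pts,np.float32)*4+2)).astype(int),1);return cv2.resize(m.astype(np.float32),(512,384),interpolation=cv2.INTER_AREA)
tg=[]
for n,im,c0 in(("top",T,(183,208)),("side",S,(217,287))):
    rs=[r for r in env.trace(n,"chute_center") if np.hypot(*(np.array(r["bbox"][:2])-c0))<20];print(n,len(rs))
    if rs: tg.append((im,rs[0]["mask"].astype(np.float32)))
from scipy.optimize import minimize
for t in (tg,tg[:1],tg[1:]):
    g=lambda v:sum(np.abs(mask(im,v)-m).sum()/m.sum() for im,m in t)
    o=minimize(g,[.53,.275,.27],method="Nelder-Mead",options=dict(initial_simplex=[[.53,.275,.27],[.54,.275,.27],[.53,.285,.27],[.53,.275,.37]]))
    print("chute",o.x[:2],np.degrees(o.x[2]),o.fun)
c=cv2.resize(T["image"][170:250,160:210],None,fx=7,fy=7,interpolation=cv2.INTER_CUBIC)
cv2.imwrite("pics/ch.png",c)
E
```

```text
[0.646 0.04 ] 5.387901642139669
[[-0.583  0.507]
 [-0.187  0.58 ]
 [ 0.137  0.612]
 [-0.351  0.089]
 [ 0.036  0.662]
 [-0.144  0.844]
 [-1.305 -0.14 ]
 [ 0.47   0.367]
 [ 0.387  0.064]
 [-0.262 -0.017]
 [-0.58  -1.077]
 [-0.907 -0.998]
 [ 0.154  0.072]
 [-0.005 -1.44 ]
 [-0.486 -1.144]]
mouth [0.646 0.04  0.185] tab [0.547 0.031 0.14 ]
top 1
side 1
chute [0.528 0.278] 15.699063302816935 2.7808589935302734
chute [0.526 0.277] 15.253114887357775 2.3256704807281494
chute [0.528 0.276] 15.457460399518528 0.4216380715370178
```

View pics/ch.png

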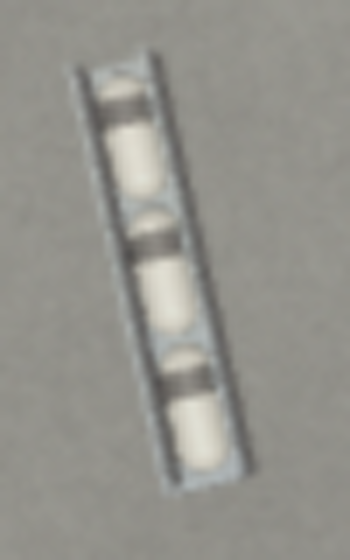

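```bash
cat >> h.py <<'E'
from scipy.spatial.transform import Rotation as R
np.set_printoptions(precision=4,suppress=True)
def Rt(ydeg,pitch=0):
    "tool down, tool y at world angle ydeg; then pitch (deg) about horizontal tool y: chute nose (-tool x) down"
    a=np.radians(ydeg);y=np.array([np.cos(a),np.sin(a),0]);z=np.array([0,0,-1.]);M=np.c_[np.cross(y,z),y,z]
    return M@R.from_rotvec([0,np.radians(pitch),0]).as_matrix()
def go(p,M,p0=None,M0=None):
    o=env.observe()
    p0=np.array(o["position"]) if p0 is None else p0; M0=np.array(o["tool_rot"]) if M0 is None else M0
    return np.r_[M0.T@(np.array(p)-p0),R.from_matrix(M0.T@M).as_rotvec()]
E
python3 -m pendant '[[1,-0.06,-0.014,0.016,0,0,-0.136],[1,-0.12,-0.028,0.032,0,0,-0.272],[1,-0.18,-0.042,0.048,0,0,-0.408],[1,-0.24,-0.056,0.064,0,0,-0.544],[1,-0.30,-0.07,0.08,0,0,-0.681]]' 80
python3 -c "
from h import *
print(go([.528,.277,.15],Rt(105.5)),env.observe()['q'])"
```

```text
time_s: 2.48
position: [0.4634, 0.3227, 0.1694]
tool_rot: [[-0.962, -0.272, 0.0], [-0.272, 0.962, 0.0], [-0.001, 0.0, -1.0]]
ft_force: [0.8, 1.6, -0.6]
grip_width: 0.0855
gripper_force: 0.0
[-0.0497 -0.0616  0.0195  0.0002  0.0005  0.0052] [ 22.8403  27.1361  79.3169   0.0062  73.5154 -82.9568]
```

```bash
python3 -m pendant '[[1,-0.025,-0.03,0.01,0,0,0],[1,-0.05,-0.062,0.02,0,0,0.005],[1,-0.05,-0.062,0.02,0,0,0.005],[1,-0.05,-0.062,0.02,0,0,0.005]]'
python3 - <<'E'
from h import *
im=env.get_image("wrist")
v=im["image"].copy()
for ydeg in [15.5]:
    c,s=np.cos(np.radians(ydeg)),np.sin(np.radians(ydeg))
    for x,y in((-.1,-.018),(-.1,.018),(.1,-.018),(.1,.018)):
        p=proj(im,[.528+c*x-s*y,.277+s*x+c*y,.036]);print(p);cv2.circle(v,(int(p[0]),int(p[1])),4,(0,0,255),1)
print(go([.528,.277,.15],Rt(105.5)))
cv2.imwrite("pics/w1.png",v)
E
```

```text
time_s: 2.98
position: [0.5263, 0.278, 0.1498]
tool_rot: [[-0.965, -0.263, -0.0], [-0.263, 0.965, 0.0], [0.0, 0.0, -1.0]]
ft_force: [0.5, 0.0, -0.1]
grip_width: 0.0854
gripper_force: 0.0
[229.4521  68.164 ]
[277.0188  67.9619]
[235.1545 298.2912]
[273.7416 298.1542]
[-0.0015 -0.0018  0.0001  0.0002  0.0001 -0.0035]
```

View pics/w1.png

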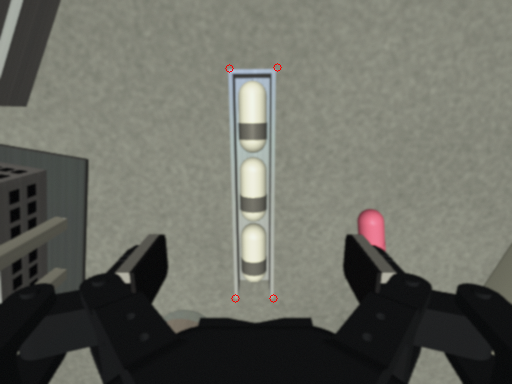

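The wrist view shows the chute with its three capsules, and the projected corners land on its corners within about 2 px. Next I'll descend and grip.

```bash
python3 -m pendant '[[1,-0.001,-0.002,0.03,0,0,0],[1,-0.001,-0.002,0.07,0,0,0],[1,-0.001,-0.002,0.10,0,0,0],[1,-0.001,-0.002,0.120,0,0,0],[1,-0.001,-0.002,0.125,0,0,0]]' && python3 -m pendant '[[0.25,0,0,0,0,0,0],[0.25,0,0,0,0,0,0],[0.25,0,0,0,0,0,0],[0.25,0,0,0,0,0,0],[0.25,0,0,0,0,0,0]]' 80
```

```text
time_s: 3.65
position: [0.5271, 0.2768, 0.0242]
tool_rot: [[-0.964, -0.264, -0.002], [-0.264, 0.964, -0.0], [0.002, 0.0, -1.0]]
ft_force: [-0.8, 0.1, -0.5]
grip_width: 0.0854
gripper_force: 0.0
time_s: 4.28
position: [0.5286, 0.2764, 0.026]
tool_rot: [[-0.965, -0.263, 0.002], [-0.263, 0.965, 0.001], [-0.002, 0.0, -1.0]]
ft_force: [-1.1, 1.5, 5.6]
grip_width: 0.0345
gripper_force: 81.1
```

```bash
python3 -m pendant '[[0.25,0,0,-0.02,0,0,0],[0.25,0,0,-0.06,0,0,0],[0.25,0,0,-0.11,0,0,0],[0.25,0,0,-0.16,0,0,0],[0.25,0,0,-0.20,0,0,0]]'
python3 - <<'E'
from h import *
h=np.array([.646,.040]);a=np.radians(5.4);d=np.array([np.cos(a),np.sin(a)])
nose=np.r_[h-.022*d,.197]
def tcp(th): M=Rt(95.4,th);return nose-M@np.array([-.1,0,.026]),M
# choose sign check
for th in(0,45): p,M=tcp(th);print(th,p,"nose axis",-M[:,0])
p1,M1=tcp(0);p1=p1+[0,0,.0];print("to level",go(p1,M1))
for th in(10,15,25,35,45):p,M=tcp(th);print(th,go(p,M,p1,M1))
print(env.observe()["q"],env.observe()["gripper_force"])
E
```

```text
time_s: 4.9
position: [0.5279, 0.2759, 0.2267]
tool_rot: [[-0.965, -0.263, 0.001], [-0.263, 0.965, 0.0], [-0.001, 0.0, -1.0]]
ft_force: [0.8, -0.6, -3.6]
grip_width: 0.0347
gripper_force: 80.5
0 [0.5245 0.0285 0.223 ] nose axis [ 0.9956  0.0941 -0.    ]
45 [0.572  0.033  0.2861] nose axis [ 0.704   0.0665 -0.7071]
to level [ 0.0683 -0.2378  0.0037  0.0001  0.0006  0.1719]
10 [-0.006  -0.     -0.017   0.      0.1745  0.    ]
15 [-0.0101  0.     -0.025  -0.      0.2618  0.    ]
25 [-0.0204  0.     -0.0398  0.      0.4363  0.    ]
35 [-0.033  -0.     -0.0527  0.      0.6109  0.    ]
45 [-0.0477 -0.     -0.0631  0.      0.7854  0.    ]
[ 16.22    27.2773  68.918    0.0011  83.7696 -89.0273] 80.54054260253906
```

```bash
python3 -m pendant '[[0.25,0.01,-0.03,-0.02,0,0,0.02],[0.25,0.023,-0.08,-0.035,0,0,0.06],[0.25,0.037,-0.13,-0.035,0,0,0.1],[0.25,0.051,-0.18,-0.035,0,0,0.14],[0.25,0.062,-0.22,-0.035,0,0,0.165]]' && python3 -m pendant '[[0.25,0.003,-0.015,0,0,0,0.007],[0.25,0.003,-0.018,0.01,0,0,0.007],[0.25,0.003,-0.018,0.02,0,0,0.007]]'
python3 - <<'E'
from h import *
print(go([.5245,.0285,.223],Rt(95.4)),env.observe()["q"])
T=env.get_image("top");S=env.get_image("side")
a=cv2.resize(T["image"][130:260,200:330],None,fx=3,fy=3);b=cv2.resize(S["image"][90:220,170:300],None,fx=3,fy=3)
cv2.imwrite("pics/pour0.png",np.hstack([a,b]))
E
```

```text
time_s: 5.52
position: [0.5256, 0.0456, 0.2596]
tool_rot: [[-0.995, -0.099, -0.001], [-0.099, 0.995, -0.0], [0.001, 0.0, -1.0]]
ft_force: [1.0, 0.9, -4.2]
grip_width: 0.0347
gripper_force: 80.8
time_s: 5.9
position: [0.5248, 0.0301, 0.2387]
tool_rot: [[-0.995, -0.095, -0.001], [-0.095, 0.995, 0.0], [0.001, 0.001, -1.0]]
ft_force: [0.1, 0.2, -3.3]
grip_width: 0.0348
gripper_force: 81.0
[ 0.0005 -0.0016  0.0157  0.0006 -0.0008  0.0009] [  -9.6373   19.8094   79.1161    0.0198   81.1285 -105.0932]
```

View pics/pour0.png

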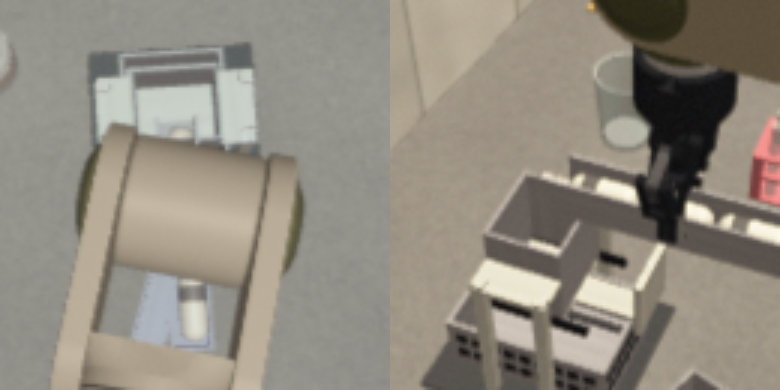

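In the left half, the nose and the first capsule at (181,130) are centred over the mouth, which spans columns 135 to 215. In the right half, the chute is level above the rim. I'll tip it about its nose.

```bash
python3 -m pendant '[[0.25,-0.006,-0.0015,-0.005,0,0.175,0],[0.25,-0.015,-0.0015,-0.0205,0,0.349,0],[0.25,-0.0264,-0.0015,-0.0345,0,0.524,0],[0.25,-0.040,-0.0015,-0.046,0,0.698,0],[0.25,-0.048,-0.0015,-0.051,0,0.785,0]]' && python3 -m pendant '[[0.25,0,0,0,0,0,0],[0.25,0,0,0,0,0,0],[0.25,0,0,0,0,0,0],[0.25,0,0,0,0,0,0]]'
python3 - <<'E'
from h import *
print(env.observe()["q"])
T=env.get_image("top");S=env.get_image("side")
a=cv2.resize(T["image"][130:260,200:330],None,fx=3,fy=3);b=cv2.resize(S["image"][90:220,170:300],None,fx=3,fy=3)
cv2.imwrite("pics/pour1.png",np.hstack([a,b]))
E
```

```text
time_s: 6.62
position: [0.5743, 0.0334, 0.2897]
tool_rot: [[-0.702, -0.096, -0.706], [-0.068, 0.995, -0.068], [0.709, 0.0, -0.705]]
ft_force: [-0.1, -0.4, -4.4]
grip_width: 0.0344
gripper_force: 81.2
time_s: 7.12
position: [0.5726, 0.0323, 0.2915]
tool_rot: [[-0.705, -0.094, -0.702], [-0.067, 0.996, -0.067], [0.706, -0.0, -0.709]]
ft_force: [-0.3, -0.2, -2.3]
grip_width: 0.0344
gripper_force: 81.2
[  -5.3681   43.8933   38.4251  -12.2168  141.4112 -107.2736]
```

View pics/pour1.png

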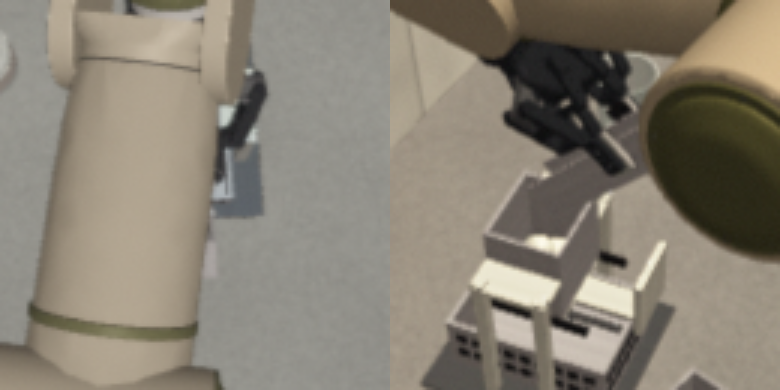

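The right half shows the chute tilted at the mouth, with white capsules down in the shaft around (545,240). I'll level the chute and compute the way back.

```bash
python3 - <<'E'
from h import *
o=env.observe();p0=np.array(o["position"]);M0=np.array(o["tool_rot"])
nose=p0+M0@[-.1,0,.026];print(nose)
for i,th in enumerate((35,25,15,5,0)):
    M=Rt(95.4,th);print(go(nose+[0,0,.01*(i+1)]-M@[-.1,0,.026],M))
E
```

```text
[0.625  0.0372 0.2022]
[ 0.01   -0.      0.0105 -0.     -0.1731 -0.0001]
[ 0.017  -0.      0.0215 -0.0001 -0.3477 -0.0001]
[ 0.0208 -0.      0.0321 -0.0001 -0.5222 -0.0001]
[ 0.0216 -0.      0.0419 -0.0001 -0.6967 -0.0001]
[ 0.0245 -0.      0.0428 -0.0001 -0.784  -0.0001]
```

Then move back over the original place, starting from the level pose.

```bash
python3 -m pendant '[[0.25,0.010,0,0.0105,0,-0.173,0],[0.25,0.017,0,0.0215,0,-0.348,0],[0.25,0.021,0,0.032,0,-0.522,0],[0.25,0.0215,0,0.042,0,-0.697,0],[0.25,0.0245,0,0.043,0,-0.784,0]]' && python3 -m pendant '[[0.25,0,0.02,-0.005,0,0,0],[0.25,-0.01,0.07,-0.005,0,0,-0.03],[0.25,-0.015,0.13,-0.005,0,0,-0.08],[0.25,-0.02,0.19,0,0,0,-0.13],[0.25,-0.026,0.245,0.0,0,0,-0.17]]'
python3 - <<'E'
from h import *
T=env.get_image("top");S=env.get_image("side")
print("go",go([.528,.276,.10],Rt(105.5)))
for c in("top","side"):
    im={"top":T,"side":S}[c]
    for n in("capsule0_center",):
        for r in env.tip_of(c,n): print(c,n,round(r["conf"],2),np.round(r["centre"]),onz(im,r["centre"],.13))
a=cv2.resize(T["image"][130:260,150:280],None,fx=3,fy=3);b=cv2.resize(S["image"][140:270,160:290],None,fx=3,fy=3)
cv2.imwrite("pics/after.png",np.hstack([a,b]))
E
```

```text
time_s: 7.85
position: [0.5238, 0.0279, 0.2783]
tool_rot: [[-0.996, -0.094, 0.002], [-0.094, 0.996, 0.0], [-0.002, -0.0, -1.0]]
ft_force: [0.0, 0.1, -2.9]
grip_width: 0.035
gripper_force: 81.1
time_s: 8.48
position: [0.5275, 0.276, 0.2775]
tool_rot: [[-0.965, -0.263, -0.002], [-0.263, 0.965, -0.001], [0.002, 0.0, -1.0]]
ft_force: [1.1, 0.1, -2.5]
grip_width: 0.0342
gripper_force: 81.0
go [-0.0006 -0.0031  0.1772  0.0015 -0.0019 -0.0001]
top capsule0_center 0.49 [257. 161.] [0.6668 0.0435 0.13  ]
```

View pics/after.png

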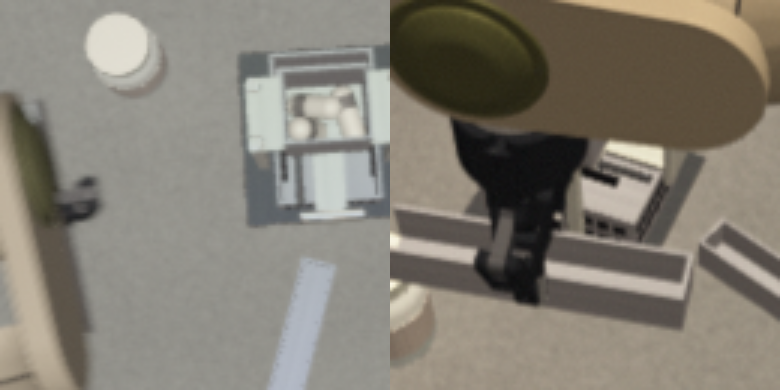

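The top view shows all three capsules in the shaft, around (325,110), and the side view shows the chute is empty. I'll set it down.

```bash
python3 -m pendant '[[0.25,0,-0.002,0.04,0,0,0],[0.25,0,-0.002,0.09,0,0,0],[0.25,0,-0.002,0.14,0,0,0],[0.25,0,-0.002,0.19,0,0,0],[0.25,0,-0.002,0.23,0,0,0]]' && python3 -m pendant '[[0.25,0,0,0.008,0,0,0],[0.25,0,0,0.014,0,0,0],[0.25,0,0,0.018,0,0,0],[0.25,0,0,0.019,0,0,0],[0.25,0,0,0.019,0,0,0]]'
```

```text
time_s: 9.3
position: [0.5284, 0.2706, 0.0462]
tool_rot: [[-0.966, -0.259, -0.002], [-0.259, 0.966, -0.001], [0.002, -0.0, -1.0]]
ft_force: [1.3, 0.3, -2.8]
grip_width: 0.0348
gripper_force: 81.4
time_s: 9.93
position: [0.5288, 0.2723, 0.0293]
tool_rot: [[-0.965, -0.261, -0.0], [-0.261, 0.965, 0.0], [-0.0, 0.0, -1.0]]
ft_force: [-0.6, 0.6, -3.3]
grip_width: 0.0347
gripper_force: 81.1
```

```bash
python3 -m pendant '[[0.25,0,0,0.001,0,0,0],[0.25,0,0,0.002,0,0,0],[0.25,0,0,0.003,0,0,0],[0.25,0,0,0.0035,0,0,0],[0.25,0,0,0.0035,0,0,0]]'
```

```text
time_s: 10.55
position: [0.5286, 0.2722, 0.0259]
tool_rot: [[-0.965, -0.261, -0.001], [-0.261, 0.965, -0.0], [0.001, 0.0, -1.0]]
ft_force: [-3.6, -1.5, 5.5]
grip_width: 0.0348
gripper_force: 82.6
```

The wrist force turned to 5.5 N upward, so the chute is on the bench. I'll release it and rise.

```bash
python3 -m pendant '[[0.45,0,0,0,0,0,0],[0.6,0,0,0,0,0,0],[0.85,0,0,0,0,0,0],[0.95,0,0,0,0,0,0],[0.95,0,0,0,0,0,0]]' && python3 -m pendant '[[0.95,0,0,-0.01,0,0,0],[0.95,0,0,-0.04,0,0,0],[0.95,0,0,-0.09,0,0,0],[0.95,0,0,-0.15,0,0,0],[0.95,0,0,-0.21,0,0,0]]'
python3 - <<'E'
from h import *
tab=np.array([.547,.031]);print(go([*tab,.24],Rt(5.4)),env.observe()["q"])
S=env.get_image("side")
for r in env.tip_of("side","chute_center"):print(r["conf"],onz(S,r["centre"],.018))
v=env.get_image("wrist")["image"]
cv2.imwrite("pics/set.png",np.hstack([cv2.resize(S["image"],(400,300)),cv2.resize(v,(400,300))]))
E
```

```text
time_s: 11.18
position: [0.5286, 0.2722, 0.0251]
tool_rot: [[-0.965, -0.261, -0.001], [-0.261, 0.965, -0.0], [0.001, 0.0, -1.0]]
ft_force: [0.0, -0.1, 0.0]
grip_width: 0.0808
gripper_force: 0.0
time_s: 11.8
position: [0.5284, 0.2721, 0.2379]
tool_rot: [[-0.965, -0.261, -0.0], [-0.261, 0.965, 0.0], [0.0, 0.0, -1.0]]
ft_force: [1.2, -0.8, 0.7]
grip_width: 0.0813
gripper_force: 0.0
[ 0.045  -0.2376 -0.0021 -0.0001 -0.0004  1.7408] [ 15.8404  26.7229  67.9806   0.01    85.3143 -89.2982]
0.78 [0.5325 0.2851 0.018 ]
0.72 [0.4191 0.0665 0.018 ]
```

View pics/set.png

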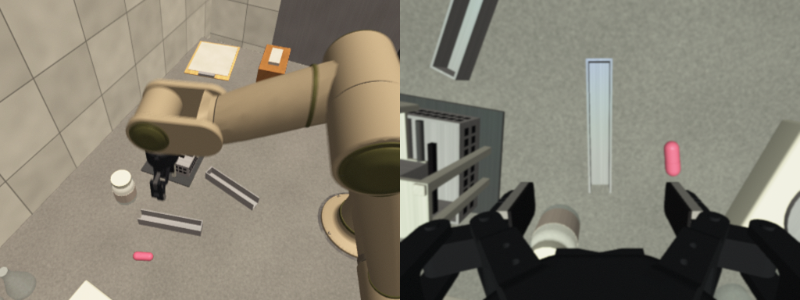

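The chute stands upright and empty, at (170,222) in the left half. Next I'll go above the tab, turning the hand by 100°.

```bash
python3 -m pendant '[[0.4,0.002,-0.01,0,0,0,0.17],[0.4,0.01,-0.05,0,0,0,0.345],[0.4,0.017,-0.09,0,0,0,0.52],[0.4,0.025,-0.13,0,0,0,0.695],[0.4,0.032,-0.17,0,0,0,0.87]]'
python3 -c "
from h import *
print(go([.547,.031,.24],Rt(5.4)))"
```

```text
time_s: 12.58
position: [0.5418, 0.0985, 0.2343]
tool_rot: [[-0.819, 0.574, -0.003], [0.574, 0.819, -0.0], [0.002, -0.002, -1.0]]
ft_force: [0.1, 0.1, -0.3]
grip_width: 0.034
gripper_force: 0.0
[-0.043  -0.0523 -0.0057 -0.0026 -0.0015  0.865 ]
```

```bash
python3 -m pendant '[[0.4,-0.01,-0.012,-0.005,0,0,0.17],[0.4,-0.02,-0.024,-0.005,0,0,0.345],[0.4,-0.03,-0.036,-0.005,0,0,0.52],[0.4,-0.04,-0.048,-0.005,0,0,0.695],[0.4,-0.043,-0.052,-0.005,0,0,0.867]]' && python3 -m pendant '[[0.4,0,0,0,0,0,0],[0.4,0,0,0,0,0,0]]'
python3 - <<'E'
from h import *
print(go([.547,.031,.138],Rt(5.4)),env.observe()["q"])
im=env.get_image("wrist");v=im["image"].copy()
a=np.radians(5.4);c,s=np.cos(a),np.sin(a)
for x,y in((-.104,-.03),(-.104,.03),(-.096,.03),(-.096,-.03)):
    p=proj(im,[.646+c*x-s*y,.040+s*x+c*y,.16]);print(p);cv2.circle(v,(int(p[0]),int(p[1])),2,(0,0,255),-1)
cv2.imwrite("pics/w2.png",v)
E
```

```text
time_s: 13.2
position: [0.5476, 0.0318, 0.2392]
tool_rot: [[-0.091, 0.996, -0.003], [0.996, 0.091, 0.0], [0.0, -0.003, -1.0]]
ft_force: [0.5, -0.0, 0.3]
grip_width: 0.0339
gripper_force: 0.0
time_s: 13.45
position: [0.5478, 0.0328, 0.2397]
tool_rot: [[-0.101, 0.995, -0.002], [0.995, 0.101, 0.0], [0.0, -0.002, -1.0]]
ft_force: [-0.3, -0.4, -0.7]
grip_width: 0.0342
gripper_force: 0.0
[-0.0017 -0.0008  0.1017 -0.0019 -0.0003  0.0072] [ -8.9326  22.0937  75.3405  -0.0112  82.6755 -14.745 ]
[249.3566 243.8283]
[249.5624 165.6389]
[260.9077 165.7267]
[259.9113 243.9092]
```

View pics/w2.png

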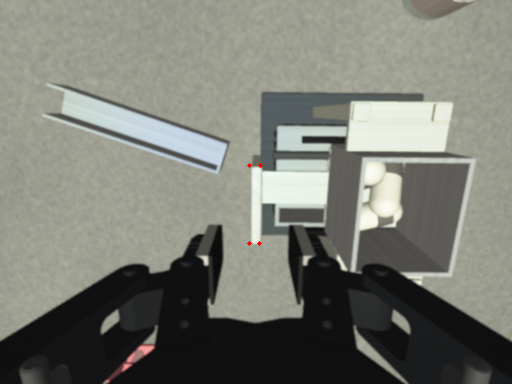

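The tab plate at (256,205) lies between the jaws, and the model points match it to about 1 px. Next I'll descend and close.

```bash
python3 -m pendant '[[0.4,-0.0015,-0.001,0.03,0,0,0.007],[0.4,-0.0015,-0.001,0.06,0,0,0.007],[0.4,-0.0015,-0.001,0.085,0,0,0.007],[0.4,-0.0015,-0.001,0.1,0,0,0.007],[0.4,-0.0015,-0.001,0.1,0,0,0.007]]' && python3 -m pendant '[[0.02,0,0,0,0,0,0],[0.02,0,0,0,0,0,0],[0.02,0,0,0,0,0,0],[0.02,0,0,0,0,0,0]]' 90
```

```text
time_s: 14.12
position: [0.5469, 0.0311, 0.1396]
tool_rot: [[-0.092, 0.996, -0.002], [0.996, 0.092, 0.0], [0.0, -0.002, -1.0]]
ft_force: [-0.4, 0.6, -0.3]
grip_width: 0.0342
gripper_force: 0.0
time_s: 14.62
position: [0.5481, 0.031, 0.1413]
tool_rot: [[-0.091, 0.996, 0.002], [0.996, 0.091, -0.0], [-0.001, 0.002, -1.0]]
ft_force: [3.0, 1.0, 5.9]
grip_width: 0.0073
gripper_force: 89.1
```

```bash
python3 -m pendant '[[0.02,0,-0.01,0,0,0,0],[0.02,0,-0.025,0,0,0,0],[0.02,0,-0.04,0,0,0,0],[0.02,0,-0.055,0,0,0,0],[0.02,0,-0.067,0,0,0,0]]' && python3 -m pendant '[[0.02,0,-0.002,0,0,0,0],[0.02,0,-0.003,0,0,0,0],[0.02,0,-0.004,0,0,0,0],[0.02,0,-0.004,0,0,0,0]]'
```

```text
time_s: 15.25
position: [0.4819, 0.0248, 0.1413]
tool_rot: [[-0.091, 0.996, 0.005], [0.996, 0.091, -0.0], [-0.001, 0.005, -1.0]]
ft_force: [10.9, 3.1, 3.4]
grip_width: 0.007
gripper_force: 88.5
time_s: 15.75
position: [0.4787, 0.0246, 0.1413]
tool_rot: [[-0.091, 0.996, 0.006], [0.996, 0.091, 0.0], [-0.001, 0.006, -1.0]]
ft_force: [12.3, 3.8, 1.6]
grip_width: 0.007
gripper_force: 88.6
```

```bash
python3 -m pendant '[[0.02,0,-0.001,0,0,0,0],[0.02,0,-0.0015,0,0,0,0],[0.02,0,-0.0015,0,0,0,0],[0.02,0,-0.0015,0,0,0,0]]'
python3 - <<'E'
from h import *
T=env.get_image("top");S=env.get_image("side")
a=cv2.resize(T["image"][130:230,205:305],None,fx=4,fy=4);b=cv2.resize(S["image"][140:240,170:270],None,fx=4,fy=4)
cv2.imwrite("pics/open.png",np.hstack([a,b]))
E
```

```text
time_s: 16.25
position: [0.4786, 0.0245, 0.1413]
tool_rot: [[-0.09, 0.996, 0.009], [0.996, 0.09, 0.0], [-0.0, 0.009, -1.0]]
ft_force: [19.7, 6.2, -3.3]
grip_width: 0.0071
gripper_force: 87.9
```

View pics/open.png

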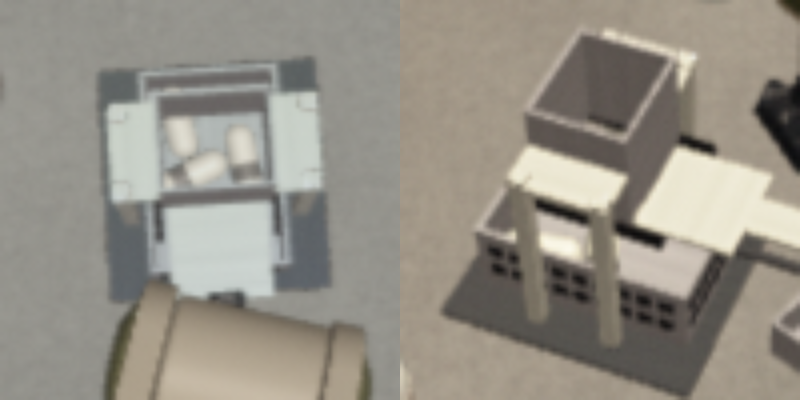

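The gate is at its stop: the force rose to 20 N without further travel. All three capsules are in the basket below, at (180,135), (205,165) and (240,145) in the left half, and the shaft is empty. I'll ease the gate home.

```bash
python3 -m pendant '[[0.02,0,0.01,0,0,0,0],[0.02,0,0.022,0,0,0,0],[0.02,0,0.034,0,0,0,0],[0.02,0,0.046,0,0,0,0],[0.02,0,0.056,0,0,0,0]]' && python3 -m pendant '[[0.02,0,0.006,0,0,0,0],[0.02,0,0.010,0,0,0,0],[0.02,0,0.013,0,0,0,0],[0.02,0,0.014,0,0,0,0],[0.02,0,0.014,0,0,0,0]]'
```

```text
time_s: 16.98
position: [0.5324, 0.0295, 0.1413]
tool_rot: [[-0.091, 0.996, 0.003], [0.996, 0.091, -0.0], [-0.001, 0.003, -1.0]]
ft_force: [5.3, 2.1, 5.3]
grip_width: 0.0071
gripper_force: 90.0
time_s: 17.6
position: [0.5457, 0.0307, 0.1413]
tool_rot: [[-0.091, 0.996, 0.003], [0.996, 0.091, -0.0], [-0.001, 0.003, -1.0]]
ft_force: [4.1, 1.2, 5.9]
grip_width: 0.0068
gripper_force: 90.1
```

Next, the last few millimetres. Home was at x of about 0.548.

```bash
python3 -m pendant '[[0.02,0,0.001,0,0,0,0],[0.02,0,0.002,0,0,0,0],[0.02,0,0.003,0,0,0,0],[0.02,0,0.003,0,0,0,0],[0.02,0,0.003,0,0,0,0]]'
```

```text
time_s: 18.23
position: [0.5485, 0.031, 0.1413]
tool_rot: [[-0.091, 0.996, 0.002], [0.996, 0.091, -0.0], [-0.001, 0.002, -1.0]]
ft_force: [2.9, 0.7, 6.5]
grip_width: 0.007
gripper_force: 90.1
```

```bash
python3 -m pendant '[[0.1,0,0,0,0,0,0],[0.2,0,0,0,0,0,0],[0.35,0,0,0,0,0,0],[0.4,0,0,0,0,0,0]]' && python3 -m pendant '[[0.4,0,0,-0.01,0,0,0],[0.4,0,0,-0.04,0,0,0],[0.4,0,0,-0.08,0,0,0],[0.4,0,-0.03,-0.13,0,0,0],[0.4,0,-0.08,-0.16,0,0,0]]' && python3 -m pendant '[[0.4,0,-0.03,0,0,0,0],[0.4,0,-0.07,0,0,0,0],[0.4,0,-0.07,0,0,0,0],[0.4,0,-0.07,0,0,0,0]]'
python3 - <<'E'
from h import *
T=env.get_image("top");S=env.get_image("side")
a=cv2.resize(T["image"][130:230,205:305],None,fx=4,fy=4);b=cv2.resize(S["image"][140:310,150:320],(400,400))
cv2.imwrite("pics/end.png",np.hstack([a,b]))
E
```

```text
time_s: 18.73
position: [0.5473, 0.031, 0.1399]
tool_rot: [[-0.091, 0.996, -0.002], [0.996, 0.091, -0.0], [0.0, -0.002, -1.0]]
ft_force: [0.6, -0.2, -0.1]
grip_width: 0.0341
gripper_force: 0.0
time_s: 19.35
position: [0.4679, 0.0235, 0.3028]
tool_rot: [[-0.091, 0.996, 0.002], [0.996, 0.091, -0.001], [-0.001, 0.002, -1.0]]
ft_force: [-0.0, -0.1, 1.3]
grip_width: 0.0343
gripper_force: 0.0
time_s: 19.85
position: [0.3989, 0.0173, 0.3009]
tool_rot: [[-0.091, 0.996, 0.0], [0.996, 0.091, -0.0], [-0.0, 0.0, -1.0]]
ft_force: [-0.0, 0.2, -0.6]
grip_width: 0.0344
gripper_force: 0.0
```

View pics/end.png

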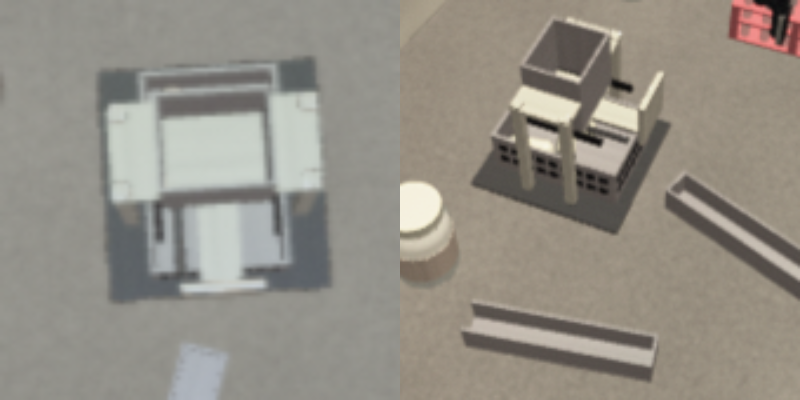

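The gate is shut with the shaft empty and the tab back home at (224,287). The chute stands upright at (560,340), and the capsules are in the basket. I'll hand the job in.

```bash
python3 -c "
from rig import env
print(env.close_job())"
```

```text
the job is handed in; nothing more can be done
None
```

The job is handed in at about 20 s on the robot's clock: in the last pictures the three capsules are in the basket, the gate is home and the empty chute stands upright on the bench; I never moved near the rack, jar or beaker, and the hand-in returned no verdict.

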